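Straightedge check of a guard plate on the sloping board

ROBOT

A 6-joint arm with a two-finger parallel gripper is mounted at the origin on the work surface. World frame = base frame: x ahead of the robot, y to its left, z up, the work surface at z = 0. Lengths are in mm, angles in rad, forces in N, time in s.
With the tool pointing down it reaches from about 300 to 775 mm from the base axis. Payload 14.6 kg.
Tool frame: the origin (TCP) lies midway between the tips of the shut fingers; the grasp point (between the pads) lies 19 mm behind it (arm.pinch_z is the distance from the TCP to the grasp point, in mm); z points along the fingers, y is the line along which they close (so a half turn about z gives the same grasp; the last joint's range is limited). The gripper opens to 94 mm and grips with 3 to 60 N. Pads are 16 mm wide; open, the fingers measure 119 mm over their backs; the gripper's body (75 mm by 177 mm) begins 78 mm behind the grasp point.
Start: joints at [-1.206, 0.3, 1.521, -0, 1.321, -0.067], TCP at [230.17, -499.511, 205.446] pointing down, gripper open.
Joint ranges: [-3.03, 3.03], [-0.79, 2.21], [0.23, 2.52], [-1.04, 4.18], [0, 3.07], [-2.55, 2.55]. Speed limits (rad/s): [2.22, 2.22, 2.57, 3.14, 3.14, 3.14].

INTERFACE

Orientations are given as a 3x3 rotation matrix whose columns are the frame's x, y, z axes.
In Python, from cell import monitor, imaging, order, arm gives the robot as it stands. The module is installed in compiled form; this text tells all that it offers.
- The arm moves only by the shell command python3 -m handwheel 'ROWS' [FORCE]. ROWS is a JSON object of lists of equal length, an entry for each row: "slide": the shift along the tool's x, y, z in m, a list of three; "turn": the turn, a rotation vector about the tool's x, y, z in degrees, a list of three; "hand": the opening, from 0 (shut) to 1 (fully open). In form: {"slide": [[dx, dy, dz], ...], "turn": [[ax, ay, az], ...], "hand": [hand, ...]}. A call has 1 to 20 rows; each row shifts and turns the commanded pose from where the row before left it, along the tool's axes as they then stand; what a row does not reach is not made up. A row lasts 1/8 s, in which the tool goes at most 62.5 mm and 10.7 degrees, less where a joint would pass 70% of its speed; a pose out of reach is approached as far as the arm can. A call is refused whole if a number of a shift passes 0.0625 or a number of a turn 10.7, either way. A call with a gripper value outside its range is refused whole. The fingers move at their own pace and stop on an object; FORCE is the grip in N (left out, the last holds). Time passes only in rows, so rows that do not move let the fingers close. It gives the time, the measured TCP pose, the force, the opening and the grip force at its end, in the units of the state.
- monitor.get_state(): the state, without advancing time (a new reading comes with each control period).
- imaging.camera(name): name is "side" or "top" or "wrist"; returns a dict with "color" (400x640x3 uint8, red, green, blue), "fx", "fy", "cx", "cy" (pixels), "k1" (the pictures are not rectified: a ray, as slopes to the right and down, at radius r is drawn at 1 + k1 r^2 times it, then the intrinsics apply), "xyz" and "attitude" of the camera in the world. Camera axes: x right, y up, looking along -z (the intrinsics and any distortion apply to the point x, -y, -z); pixel columns grow to the right and rows downward; lengths in mm; the calibration is good to about 2 mm. A picture is of the moment at which its call begins. There is no depth.
- order.hand_in(): hands the job in; it is judged then, once.
The state is a dict: "time": time; "qpos": joint angles; "joint_vel": joint speeds; "effort": joint torques, N m; "tcp_pos": TCP position; "tool_rot": TCP orientation; "force": force on the tool from outside, world axes, zero at the start; "wrist_torque": the same for the moment, N m; "finger_gap": finger opening in mm; "gripper_force": force on a finger pad.
Only numpy, scipy, OpenCV 4.12 (cv2) and the standard library are available. Lean on these libraries where they do the work, as an engineer would, in place of code of your own. Each camera call takes 0.05 s, during which the arm holds its last target. There are 200 camera calls.

TASK

Check the bicycle guard plate for straightness: lay the straightedge flat on the sloping board just above the plate and push it firmly down the slope so that it bears against the plate's upper edge, without shoving the plate along in its slots. Leave the straightedge lying flat and flush along that edge, spanning its whole length, let go of it, and leave the other things on the bench alone.

Things in the scene. Friction and masses are not known exactly. Their poses are not given: they have to be found in the camera images.
- straightedge_mid (a point): Middle of the loose straightedge, 19 mm above its underside. Flat steel bar 190 x 40 x 8 mm with an upright black grip rib along its centre line, 100 mm long, 14 mm thick, 30 mm high above the bar (38 mm overall); 0.2 to 0.4 kg. x along its length, y across its width, z out of the top. Both long edges are alike. It starts flat on the bench, rib up.
- plate: Aluminium plate 10 mm thick on the board; straight upper edge 150 mm long. Origin on the board surface midway between its two screws (90 mm apart, heads 13 mm above the plate). x up the slope, y along the edge, z out of the board. The upper edge is at x = 30 to 66 mm: plates differ, feel for it. The screws are finger-tight in slots: pushed along the slope by over about 9 N the plate slips.
- stand: Sloping plywood board on a fixed steel stand, 220 mm up the slope, 280 mm wide, at 30 degrees; low side (20 mm high) at its -x, high side (130 mm) at +x. Origin on the bench under the board's middle, 75 mm below the surface there. The plate's upper edge is level, 75 to 160 mm from the high side. The straightedge may slowly slide down it when let go.
- chainring: Loose toothed steel ring, 123 mm across, 5 mm thick, flat on the bench; origin at its centre underneath. Bystander.
- bottle: Black bottle, 50 mm across, about 150 mm tall, standing on the bench; origin at the centre underneath. Bystander.
- tub: Low open grey tub 110 x 160 x 40 mm, origin under its centre. Bystander.
There are look-alikes about, which are no part of the job. Of the things like the part that bears straightedge_mid, leave any that is brown, purple or turquoise; of the rest the larger one is meant.

How it is judged:
By the outcome, as a careful person would: the job done as asked, in the order asked, and still so for the second after the job is handed in, with the robot touching nothing.
It also fails if it takes over 46 s, if anything falls off the work surface, if the arm or the gripper's body presses on something with over 40 N, if the wrist force passes 120 N, or if a joint passes its speed limit or range.

## Working session

There is one attempt and no reset: what is moved stays moved. The work goes in short steps, Python scripts to look and compute and a shell command to move; the robot and the scene stay as the last step left them, time stands still between calls to the robot, and variables do not carry over. Pictures are saved under pics/ and viewed, at most 10 in all, crops included, and the job is handed in when it is done.

```bash
mkdir -p pics
cat > h.py <<'E'
import numpy as np, cv2
from cell import monitor, imaging, order, arm
def cam(n,save=None):
    c=imaging.camera(n)
    if save: cv2.imwrite('pics/'+save,cv2.cvtColor(c['color'],cv2.COLOR_RGB2BGR))
    return c
def R(c): return np.array(c['attitude']).reshape(3,3)
def ray(c,u,v):
    xd,yd=(u-c['cx'])/c['fx'],(v-c['cy'])/c['fy']
    x,y=xd,yd
    for _ in range(20):
        s=1+c['k1']*(x*x+y*y); x,y=xd/s,yd/s
    d=R(c)@np.array([x,-y,-1]); return np.array(c['xyz']),d/np.linalg.norm(d)
def onz(c,u,v,z):
    o,d=ray(c,u,v); return o+d*(z-o[2])/d[2]
def proj(c,P):
    p=R(c).T@(np.array(P)-c['xyz']); x,y=p[0]/-p[2],-p[1]/-p[2]
    s=1+c['k1']*(x*x+y*y); return c['fx']*x*s+c['cx'],c['fy']*y*s+c['cy']
def tri(c1,a,c2,b):
    o,d=ray(c1,*a);p,e=ray(c2,*b)
    t=np.linalg.lstsq(np.c_[d,-e],p-o,rcond=None)[0]
    return (o+d*t[0]+p+e*t[1])/2, np.linalg.norm(o+d*t[0]-p-e*t[1])
E
python3 - <<'E'
from h import *
a=cam('top','top.png');b=cam('side','side.png')
for c in(a,b): print(c['xyz'],c['attitude'],c['fx'],c['k1'])
s=monitor.get_state();print(s['time'],s['tool_rot'],s['finger_gap'],arm.pinch_z)
E
```

```text
[ 283.65599246 -129.76599726 1451.40187409] [[ 0.02999631  0.98286523 -0.18186853]
 [-0.9993526   0.03310582  0.01408528]
 [ 0.01986484  0.18132828  0.98322197]] 455.09691520639336 -0.0481997457062686
[352.80628603 652.63586812 891.52598344] [[-0.96903475  0.17816277 -0.17096692]
 [-0.24691342 -0.69262301  0.67772201]
 [ 0.0023292   0.69895021  0.71516654]] 431.5322379306711 -0.001123606421595948
0.1 [[ 9.08232843e-01  4.18465024e-01 -3.56505711e-04]
 [ 4.18465171e-01 -9.08232373e-01  9.25756689e-04]
 [ 6.36067668e-05 -9.89987852e-04 -9.99999508e-01]] 93.74223137671235 18.8
```

View pics/top.png

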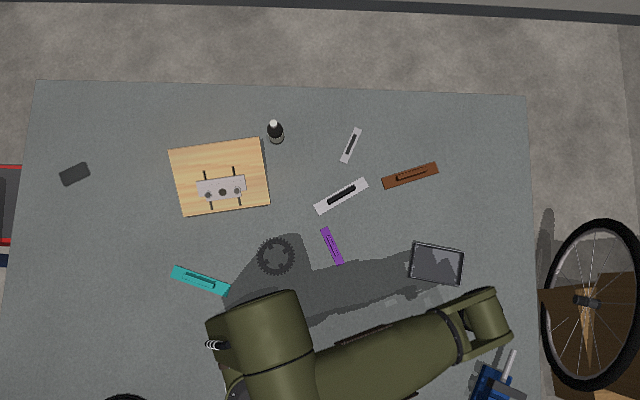

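View pics/side.png

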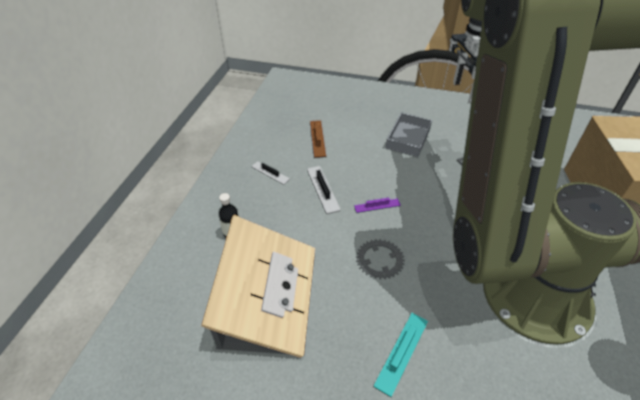

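Candidates in the top view: large steel/white bar (341,196), small steel bar (350,145), brown (410,176), purple (332,245), turquoise (200,279). The colour exclusions and "larger of the rest" leave the steel bar at (341,196). Next I'll measure it and check it in a crop.

Run:
```python
from h import *
a=cam('top');b=cam('side')
# board corners triangulated (rough pixels); order by image
for t,s in [((168,150),(205,325)),((260,137),(236,220)),((271,205),(315,246)),((184,217),(303,355))]:
    print('corner',*[np.round(x,1) for x in tri(a,t,b,s)])
im=a['color'];hsv=cv2.cvtColor(im,cv2.COLOR_RGB2HSV)
m=((hsv[...,2]>150)&(hsv[...,1]<30)).astype(np.uint8)
m=cv2.morphologyEx(m,cv2.MORPH_CLOSE,np.ones((9,9)))
for c in cv2.findContours(m,cv2.RETR_EXTERNAL,cv2.CHAIN_APPROX_NONE)[0]:
    if 60<cv2.contourArea(c)<4000:
        r=cv2.minAreaRect(c);P=np.array([onz(a,*q,8)[:2] for q in cv2.boxPoints(r)])
        e=P[1]-P[0],P[2]-P[1]
        L=max(e,key=np.linalg.norm)
        print(np.round(r[0]),P.mean(0).round(1),[round(np.linalg.norm(x)) for x in e],np.degrees(np.arctan2(L[1],L[0])).round(1))
cr=cv2.cvtColor(im,cv2.COLOR_RGB2BGR)[120:230,155:385]
cv2.imwrite('pics/crop.png',cv2.resize(cr,None,fx=3.4,fy=3.4,interpolation=cv2.INTER_CUBIC))
```

```text
corner [674.2 320.5 124.2] 2.6
corner [727.7  45.7 110.7] 5.5
corner [537.2  10.3  24. ] 4.9
corner [489.3 285.7  17. ] 2.9
[212. 345.] [ 97.  169.4] [34, 24] -88.0
[341. 196.] [ 576.6 -212.3] [188, 40] -57.5
[221. 188.] [587.  175.8] [156, 68] -79.7
[350. 145.] [ 748.5 -240.5] [128, 26] -22.1
```

View pics/crop.png

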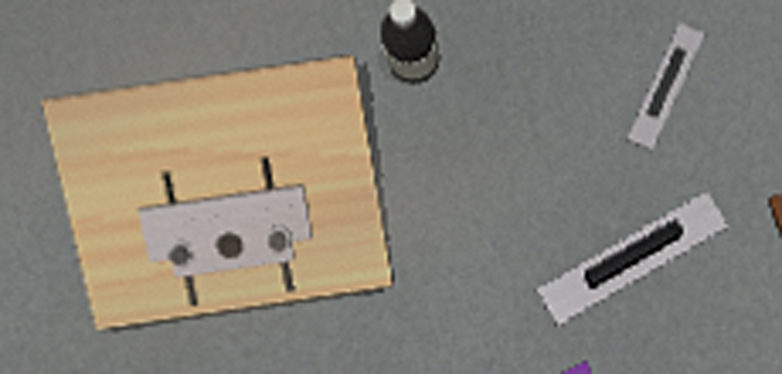

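The crop shows the target clearly: a 188x40 mm steel bar with a black rib. The slope's high side is at +x, and the plate's upper edge runs from about (196,182) to (244,174). Next I'll write a helper that plans the rows and get the board pose.

```bash
cat >> h.py <<'E'
from scipy.spatial.transform import Rotation as Ro
def rows(R0,p0,R1,p1,n,dp=4):
    """identical rows (slide mm, turn deg) taking pose 0 to pose 1"""
    Rr=Ro.from_matrix(R0.T@R1); w=Rr.as_rotvec(degrees=True)/n
    Rs=Ro.from_rotvec(w,degrees=True).as_matrix(); A=sum(np.linalg.matrix_power(Rs,k) for k in range(n))
    s=np.linalg.solve(A,R0.T@(np.array(p1)-p0))
    print(n,'rows slide m',np.round(s/1000,dp),'turn',np.round(w,2))
def st():
    s=monitor.get_state(); return s,np.array(s['tool_rot']).reshape(3,3),np.array(s['tcp_pos'])
def Rdown(a): # tool down, x at world angle a deg
    c,s=np.cos(np.radians(a)),np.sin(np.radians(a)); return np.array([[c,s,0],[s,-c,0],[0,0,-1.]])
PSI=10.6
def Rboard(psi=PSI): # stand frame axes: x up the slope, y along edge, z normal
    c,s=np.cos(np.radians(psi)),np.sin(np.radians(psi)); C,S=np.cos(np.pi/6),.5
    return np.array([[C*c,-s,-S*c],[C*s,c,-S*s],[S,0,C]])
E
python3 - <<'E'
from h import *
a=cam('top');b=cam('side')
for c,px in((a,[(168,150),(260,137),(271,205),(184,217)]),(b,[(205,325),(236,220),(315,246),(303,355)])):
    P=np.array([onz(c,*q,z) for q,z in zip(px,(130,130,20,20))])
    u=P[0]+P[1]-P[2]-P[3];v=P[0]+P[3]-P[1]-P[2]
    print('centre',P.mean(0).round(1),'psi',np.degrees([np.arctan2(u[1],u[0]),np.arctan2(-v[0],v[1])]).round(2),np.linalg.norm(v)/2,np.linalg.norm(u)/2)
B=Rboard();O=np.array([608,165,75])
for q in[(196.2,181.8),(244.1,174.4)]:
    o,d=ray(a,*q); n=B[:,2]; t=n@(O+10*n-o)/(n@d); print('edge in stand frame',(B.T@(o+d*t-O)).round(1))
s,R0,p0=st()
rows(R0,p0,Rdown(122.5),[577,-212,110],10)
E
```

```text
centre [605.2 164.5  75. ] psi [10.16 10.13] 279.0368419377035 220.03097014575937
centre [604.2 169.5  75. ] psi [14.22  9.97] 275.0266003604619 213.60394228273816
edge in stand frame [-0.3 75.3 10. ]
edge in stand frame [  0.7 -73.4  10. ]
10 rows slide m [0.0445 0.0248 0.0095] turn [-0.   -0.   -9.78]
```

```bash
sed -i 's/^PSI=.*/PSI=10.15/' h.py; python3 -m handwheel '{"slide":[[0.0445,0.0248,0.0095],[0.0445,0.0248,0.0095],[0.0445,0.0248,0.0095],[0.0445,0.0248,0.0095],[0.0445,0.0248,0.0095],[0.0445,0.0248,0.0095],[0.0445,0.0248,0.0095],[0.0445,0.0248,0.0095],[0.0445,0.0248,0.0095],[0.0445,0.0248,0.0095],[0,0,0],[0,0,0]],"turn":[[0,0,-9.78],[0,0,-9.78],[0,0,-9.78],[0,0,-9.78],[0,0,-9.78],[0,0,-9.78],[0,0,-9.78],[0,0,-9.78],[0,0,-9.78],[0,0,-9.78],[0,0,0],[0,0,0]],"hand":[0.6,0.6,0.6,0.6,0.6,0.6,0.6,0.6,0.6,0.6,0.6,0.6]}' 10
python3 - <<'E'
from h import *
s,R0,p0=st();print(p0.round(1),np.degrees(np.arctan2(R0[1,0],R0[0,0])))
c=cam('wrist','w1.png')
im=c['color'];hsv=cv2.cvtColor(im,cv2.COLOR_RGB2HSV)
for nm,m,z in(('rib',hsv[...,2]<50,38),('bar',(hsv[...,2]>150)&(hsv[...,1]<30),8)):
    m=cv2.morphologyEx(m.astype(np.uint8),cv2.MORPH_CLOSE,np.ones((5,5)))
    for k in cv2.findContours(m,cv2.RETR_EXTERNAL,cv2.CHAIN_APPROX_NONE)[0]:
        if cv2.contourArea(k)>1500:
            r=cv2.minAreaRect(k);P=np.array([onz(c,*q,z)[:2] for q in cv2.boxPoints(r)])
            e=P[1]-P[0],P[2]-P[1];L=max(e,key=np.linalg.norm)
            print(nm,np.round(r[0]),P.mean(0).round(1),[round(np.linalg.norm(x)) for x in e],np.degrees(np.arctan2(L[1],L[0])).round(1))
E
```

```text
time: 1.8
tcp_pos: [577.2, -212.9, 110.7]
tool_rot: [[-0.537, 0.844, 0.0], [0.844, 0.537, -0.0], [-0.0, 0.0, -1.0]]
force: [0.5, -1.5, -0.1]
finger_gap: 56.4
gripper_force: 0.0
[ 577.2 -212.9  110.7] 122.4613289240961
rib [512. 312.] [ 789.5 -201.5] [174, 120] 31.5
rib [320. 330.] [ 651.7 -326.5] [594, 179] 32.5
rib [318. 262.] [ 603.8 -255.3] [200, 66] 32.5
rib [318. 204.] [ 576.3 -212.1] [13, 99] -57.2
bar [352. 346.] [ 691.9 -328.1] [112, 45] 32.1
bar [509. 144.] [711.3 -81.7] [232, 286] -44.7
bar [184. 146.] [ 445.4 -253.9] [318, 262] 30.1
```

View pics/w1.png

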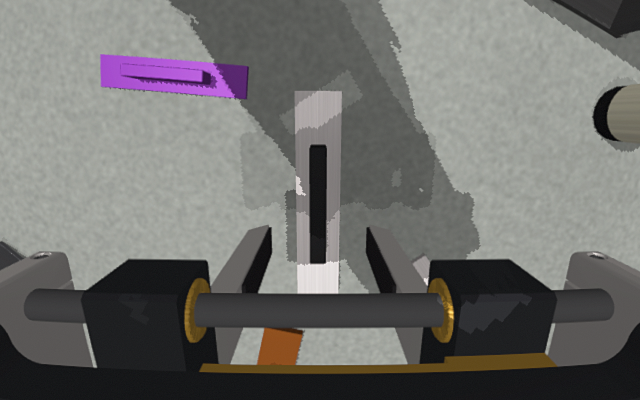

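The wrist view shows the rib centred between the fingers at about (318,204), aligned to 0.3°. I'll descend and grasp.

```bash
python3 -m handwheel '{"slide":[[0.001,-0.0003,0.03],[0,0,0.03],[0,0,0.025],[0,0,0.0127],[0,0,0],[0,0,0],[0,0,0],[0,0,0],[0,0,0]],"turn":[[0,0,-0.3],[0,0,0],[0,0,0],[0,0,0],[0,0,0],[0,0,0],[0,0,0],[0,0,0],[0,0,0]],"hand":[0.6,0.6,0.6,0.6,0.6,0,0,0,0]}' 30
python3 -m handwheel '{"slide":[[0,0,0],[0,0,-0.03],[0,0,-0.06],[0,0,-0.06],[0,0,-0.06],[0,0,0],[0,0,0]],"turn":[[0,0,0],[0,0,0],[0,0,0],[0,0,0],[0,0,0],[0,0,0],[0,0,0]],"hand":[0,0,0,0,0,0,0]}' 30
python3 - <<'E'
from h import *
s,R0,p0=st();print(p0.round(1),s['finger_gap'],np.round(s['force'],2),np.round(s['wrist_torque'],2))
B=Rboard();R1=np.c_[B[:,1],B[:,0],-B[:,2]]; print(np.linalg.det(R1))
# TCP = 13.5 above underside; hover 50 above surface, bar centre 45mm upslope of edge(0)
O=np.array([605.2,164.5,75]); p=O+B@[45,1,50+13.5]; print(p)
rows(R0,p0,R1,p,12)
E
```

```text
time: 2.98
tcp_pos: [576.4, -211.6, 13.0]
tool_rot: [[-0.542, 0.84, 0.0], [0.84, 0.542, -0.0], [-0.0, 0.0, -1.0]]
force: [-0.7, -0.2, 1.1]
finger_gap: 19.9
gripper_force: 0.0
time: 3.85
tcp_pos: [575.8, -211.4, 221.2]
tool_rot: [[-0.542, 0.84, -0.002], [0.84, 0.542, 0.001], [0.002, -0.001, -1.0]]
force: [-0.1, 0.4, -3.2]
finger_gap: 14.0
gripper_force: 30.0
[ 575.8 -211.4  221.2] 13.982569526469486 [-0.14  0.37 -3.15] [ 0.01 -0.1  -0.01]
1.0
[612.13190481 166.7569015  152.49261314]
12 rows slide m [0.0283 0.0134 0.0087] turn [-2.47 -0.5   1.85]
```

```bash
python3 -m handwheel '{"slide":[[0.0283,0.0134,0.0087],[0.0283,0.0134,0.0087],[0.0283,0.0134,0.0087],[0.0283,0.0134,0.0087],[0.0283,0.0134,0.0087],[0.0283,0.0134,0.0087],[0.0283,0.0134,0.0087],[0.0283,0.0134,0.0087],[0.0283,0.0134,0.0087],[0.0283,0.0134,0.0087],[0.0283,0.0134,0.0087],[0.0283,0.0134,0.0087],[0,0,0],[0,0,0],[0,0,0]],"turn":[[-2.47,-0.5,1.85],[-2.47,-0.5,1.85],[-2.47,-0.5,1.85],[-2.47,-0.5,1.85],[-2.47,-0.5,1.85],[-2.47,-0.5,1.85],[-2.47,-0.5,1.85],[-2.47,-0.5,1.85],[-2.47,-0.5,1.85],[-2.47,-0.5,1.85],[-2.47,-0.5,1.85],[-2.47,-0.5,1.85],[0,0,0],[0,0,0],[0,0,0]],"hand":[0,0,0,0,0,0,0,0,0,0,0,0,0,0,0]}' 30
cat > m.py <<'E'
from h import *
s,R0,p0=st();B=Rboard();O=np.array([605.2,164.5,75])
print('t',s['time'],'TCP in stand frame',(B.T@(p0-O)).round(2),'F stand',(B.T@np.array(s['force'])).round(2),'M',(B.T@np.array(s['wrist_torque'])).round(3),'gap',round(s['finger_gap'],2),'roterr',Ro.from_matrix(np.c_[B[:,1],B[:,0],-B[:,2]].T@R0).as_rotvec(degrees=True).round(2))
E
python3 - <<'E'
import m
m.cam('wrist','w2.png')
E
```

```text
time: 5.72
tcp_pos: [612.6, 165.1, 153.9]
tool_rot: [[-0.175, 0.853, 0.492], [0.985, 0.152, 0.087], [-0.001, 0.5, -0.866]]
force: [0.4, 0.2, -2.1]
finger_gap: 13.8
gripper_force: 30.0
t 5.725 TCP in stand frame [45.87 -0.7  64.58] F stand [-0.64  0.12 -2.05] M [0.    0.322 0.076] gap 13.82 roterr [ 0.02 -0.09  0.05]
```

View pics/w2.png

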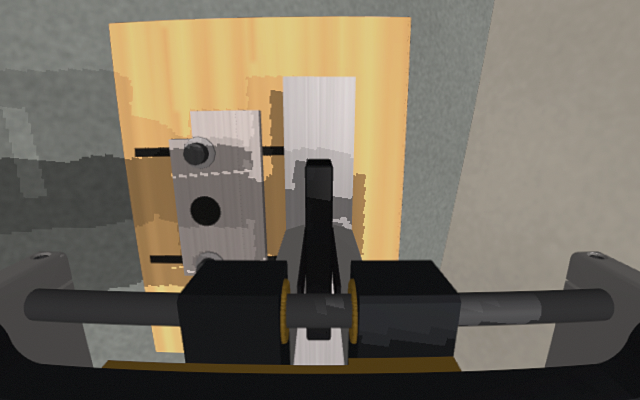

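The held bar is over the board, upslope of the plate, whose upper edge runs about (259,110) to (267,250). I'll measure that edge and the board's sides in this frame.

Run:
```python
from m import *
c=cam('wrist');n=B[:,2]
def pl(q,h):
    o,d=ray(c,*q);t=n@(O+h*n-o)/(n@d);return (B.T@(o+d*t-O)).round(1)
g=c['color'].astype(float);hsv=cv2.cvtColor(c['color'],cv2.COLOR_RGB2HSV)
sat=hsv[...,1].astype(float)
def edges(v,lo,hi,h,sgn):
    d=np.diff(cv2.GaussianBlur(sat,(3,3),0)[v,lo:hi])*sgn; return lo+np.argmax(d)+.5
for nm,rr,lo,hi,h,sg in(('plate',range(118,245,18),252,276,10,1),('board R',range(30,255,45),392,418,0,-1),('board L',range(40,100,25),100,128,0,1)):
    print(nm,[pl((edges(v,lo,hi,h,sg),v),h)[:2].tolist() for v in rr])
print('plate corner',pl((260,110),10))
# bar underside-ish/top edges at held height
hb=(B.T@(p0-O))[2]-13+8
print('bar L',[pl((edges(v,276,292,hb,-1),v),hb)[:2].tolist() for v in range(90,210,25)],'bar R',[pl((edges(v,348,362,hb,1),v),hb)[:2].tolist() for v in range(90,210,25)],'end',pl((284,77),hb))
```

```text
t 5.775 TCP in stand frame [46.09 -0.67 64.73] F stand [-1.34 -0.73 -2.3 ] M [-0.093  0.322  0.057] gap 13.96 roterr [-0.01 -0.09  0.06]
plate [[4.0, 70.6], [4.3, 57.9], [4.5, 44.9], [4.7, 31.5], [4.9, 17.9], [5.0, 3.8], [5.2, -10.6], [4.6, -25.5]]
board R [[111.2, 132.4], [112.0, 101.5], [111.5, 69.3], [111.9, 35.4], [111.7, -0.7]]
board L [[-106.9, 128.5], [-107.3, 110.9], [-107.1, 92.9]]
plate corner [ 4.6 76.2 10. ]
bar L [[26.3, 85.1], [26.0, 71.5], [26.2, 57.6], [25.9, 43.3], [26.1, 28.4]] bar R [[66.7, 85.0], [66.5, 71.5], [66.2, 57.6], [66.0, 43.2], [66.3, 28.4]] end [27.3 91.9 59.7]
```

```bash
python3 -m handwheel '{"slide":[[0.004,0,0.01],[0,0,0.015],[0,0,0.01],[0,0,0.007],[0,0,0.003],[0,0,0],[0,0,0]],"turn":[[0,0,-0.7],[0,0,0],[0,0,0],[0,0,0],[0,0,0],[0,0,0],[0,0,0]],"hand":[0,0,0,0,0,0,0]}' 30 >/dev/null; python3 m.py
python3 -m handwheel '{"slide":[[0,0,0.001],[0,0,0.001],[0,0,0.001],[0,0,0]],"turn":[[0,0,0],[0,0,0],[0,0,0],[0,0,0]],"hand":[0,0,0,0]}' 30 >/dev/null; python3 m.py
python3 -m handwheel '{"slide":[[0,0,0.001],[0,0,0.001],[0,0,0]],"turn":[[0,0,0],[0,0,0],[0,0,0]],"hand":[0,0,0]}' 30 >/dev/null; python3 m.py
```

```text
t 6.7 TCP in stand frame [46.72  4.12 20.15] F stand [-1.95 -0.09 -1.76] M [0.001 0.364 0.096] gap 13.62 roterr [-0.08 -0.06 -0.68]
t 7.2 TCP in stand frame [46.4   4.13 16.77] F stand [-0.72 -0.99 -1.82] M [ 0.003  0.398 -0.012] gap 13.65 roterr [-0.04 -0.06 -0.68]
t 7.575 TCP in stand frame [46.38  4.1  14.75] F stand [-0.76 -1.12 -2.22] M [-0.025  0.391 -0.019] gap 13.79 roterr [-0.04 -0.06 -0.68]
```

Not in contact yet. I'll lower in small steps.

```bash
for i in 1 2 3; do python3 -m handwheel '{"slide":[[0,0,0.0007],[0,0,0],[0,0,0]],"turn":[[0,0,0],[0,0,0],[0,0,0]],"hand":[0,0,0]}' 30 >/dev/null; python3 m.py; done
```

```text
t 7.95 TCP in stand frame [46.45  4.13 14.14] F stand [-2.21  0.18 -2.25] M [-0.054  0.376  0.007] gap 13.81 roterr [-0.05 -0.06 -0.68]
t 8.325 TCP in stand frame [46.46  4.09 13.42] F stand [-1.7  -0.23 -1.98] M [0.03  0.387 0.017] gap 13.79 roterr [-0.05 -0.06 -0.68]
t 8.7 TCP in stand frame [46.46  4.12 12.74] F stand [-0.47  0.46 -1.77] M [-0.026  0.369 -0.024] gap 13.79 roterr [-0.05 -0.06 -0.68]
```

```bash
for i in 1 2 3; do python3 -m handwheel '{"slide":[[0,0,0.0006],[0,0,0],[0,0,0]],"turn":[[0,0,0],[0,0,0],[0,0,0]],"hand":[0,0,0]}' 30 >/dev/null; python3 m.py; done
```

```text
t 9.075 TCP in stand frame [46.46  4.1  12.14] F stand [-1.23 -0.61 -2.32] M [-0.053  0.433 -0.019] gap 14.14 roterr [-0.05 -0.06 -0.68]
t 9.45 TCP in stand frame [46.53  4.1  11.62] F stand [-0.78 -0.54 -0.17] M [-0.041  0.419  0.038] gap 13.79 roterr [-0.06 -0.06 -0.68]
t 9.825 TCP in stand frame [46.58  4.08 11.51] F stand [-4.85 -2.17 11.57] M [-0.012  1.195  0.026] gap 13.81 roterr [-0.05 -0.06 -0.68]
```

```bash
python3 -m handwheel '{"slide":[[0,0,-0.001],[0,-0.006,0],[0,-0.006,0],[0,-0.003,0],[0,-0.001,0],[0,0,0],[0,0,0]],"turn":[[0,0,0],[0,0,0],[0,0,0],[0,0,0],[0,0,0],[0,0,0],[0,0,0]],"hand":[0,0,0,0,0,0,0]}' 30 >/dev/null; python3 m.py
python3 -m handwheel '{"slide":[[0,0,0.0005],[0,0,0],[0,0,0]],"turn":[[0,0,0],[0,0,0],[0,0,0]],"hand":[0,0,0]}' 30 >/dev/null; python3 m.py
for i in 1 2 3; do python3 -m handwheel '{"slide":[[0,-0.0007,0],[0,0,0],[0,0,0]],"turn":[[0,0,0],[0,0,0],[0,0,0]],"hand":[0,0,0]}' 30 >/dev/null; python3 m.py; done
```

```text
t 10.7 TCP in stand frame [30.54  3.92 11.91] F stand [-0.89  0.39 -1.61] M [-0.046  0.37   0.028] gap 13.7 roterr [-0.05 -0.06 -0.68]
t 11.075 TCP in stand frame [30.64  3.88 11.54] F stand [-1.3  -0.93  1.29] M [-0.054  0.471  0.056] gap 13.46 roterr [-0.07 -0.06 -0.68]
t 11.45 TCP in stand frame [30.06  3.88 11.54] F stand [ 0.66 -1.23  2.38] M [-0.064  0.029 -0.097] gap 13.69 roterr [-0.08 -0.06 -0.67]
t 11.825 TCP in stand frame [29.29  3.98 11.54] F stand [ 2.47 -0.42  2.87] M [ 0.118 -0.116 -0.083] gap 13.97 roterr [-0.08 -0.05 -0.69]
t 12.2 TCP in stand frame [28.53  3.96 11.52] F stand [ 1.94 -0.11  3.45] M [ 0.246 -0.224  0.001] gap 13.75 roterr [-0.07 -0.05 -0.68]
```

```bash
python3 -m handwheel '{"slide":[[0,-0.0007,-0.0001],[0,-0.0007,0],[0,-0.0006,0],[0,0,0],[0,0,0]],"turn":[[0,0,0],[0,0,0],[0,0,0],[0,0,0],[0,0,0]],"hand":[0,0,0,0,0]}' 30 >/dev/null; python3 m.py
for i in 1 2 3 4; do python3 -m handwheel '{"slide":[[0,-0.0003,0],[0,0,0],[0,0,0]],"turn":[[0,0,0],[0,0,0],[0,0,0]],"hand":[0,0,0]}' 30 >/dev/null; python3 m.py; done
```

```text
t 12.825 TCP in stand frame [26.3   3.85 11.54] F stand [ 1.09 -1.12  4.69] M [ 0.142 -0.072 -0.073] gap 13.63 roterr [-0.04 -0.06 -0.68]
t 13.2 TCP in stand frame [26.08  3.86 11.54] F stand [2.49 0.33 3.16] M [ 0.197 -0.275 -0.069] gap 13.53 roterr [-0.05 -0.06 -0.68]
t 13.575 TCP in stand frame [25.7   3.88 11.5 ] F stand [ 2.01 -0.73  4.5 ] M [ 0.195 -0.23  -0.062] gap 13.98 roterr [-0.04 -0.06 -0.68]
t 13.95 TCP in stand frame [25.42  3.86 11.53] F stand [0.58 0.68 3.46] M [ 0.161 -0.208 -0.065] gap 13.84 roterr [-0.04 -0.06 -0.68]
t 14.325 TCP in stand frame [25.13  3.84 11.52] F stand [ 2.9  -0.11  3.36] M [ 0.222 -0.292 -0.129] gap 13.74 roterr [-0.04 -0.06 -0.68]
```

```bash
for i in 1 2 3 4; do python3 -m handwheel '{"slide":[[0,-0.0002,0],[0,0,0],[0,0,0]],"turn":[[0,0,0],[0,0,0],[0,0,0]],"hand":[0,0,0]}' 30 >/dev/null; python3 m.py; done
```

```text
t 14.7 TCP in stand frame [24.98  3.86 11.54] F stand [3.12 0.62 2.32] M [ 0.196 -0.289 -0.04 ] gap 13.96 roterr [-0.05 -0.06 -0.68]
t 15.075 TCP in stand frame [24.76  3.84 11.53] F stand [ 2.95 -1.13  3.19] M [ 0.213 -0.254 -0.085] gap 13.76 roterr [-0.05 -0.06 -0.68]
t 15.45 TCP in stand frame [24.51  3.85 11.51] F stand [1.88 0.73 2.69] M [ 0.201 -0.29  -0.043] gap 13.56 roterr [-0.04 -0.06 -0.68]
t 15.825 TCP in stand frame [24.34  3.86 11.5 ] F stand [2.32 1.06 4.85] M [ 0.158 -0.238 -0.059] gap 13.88 roterr [-0.05 -0.06 -0.68]
```

Run:
```python
from h import *
c=cam('wrist');im=cv2.cvtColor(c['color'],cv2.COLOR_RGB2BGR)[60:300,120:440]
cv2.imwrite('pics/w3.png',cv2.resize(im,None,fx=2.4,fy=2.4,interpolation=cv2.INTER_CUBIC))
```

```text
(no output)
```

View pics/w3.png

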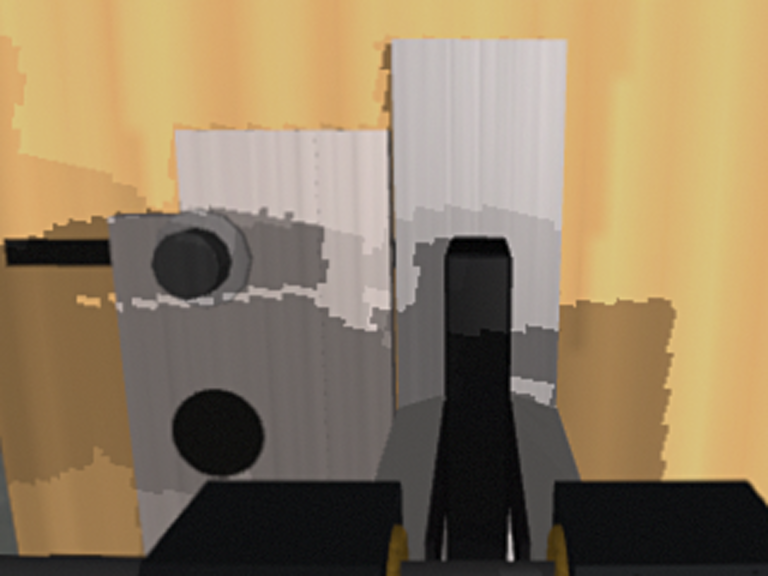

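The bar is aligned and within about 1 mm of the plate edge (crop column ~390), overhanging evenly. I'll continue in fine steps.

```bash
for i in 1 2 3 4; do python3 -m handwheel '{"slide":[[0,-0.0002,0],[0,0,0]],"turn":[[0,0,0],[0,0,0]],"hand":[0,0]}' 30 >/dev/null; python3 m.py; done
```

```text
t 16.125 TCP in stand frame [24.12  3.85 11.52] F stand [2.74 0.59 3.43] M [ 0.184 -0.328 -0.08 ] gap 13.85 roterr [-0.05 -0.06 -0.68]
t 16.375 TCP in stand frame [23.93  3.86 11.52] F stand [ 2.4  -0.43  3.92] M [ 0.193 -0.312 -0.107] gap 13.82 roterr [-0.05 -0.06 -0.68]
t 16.625 TCP in stand frame [23.74  3.82 11.52] F stand [1.74 0.74 3.87] M [ 0.135 -0.305 -0.093] gap 13.92 roterr [-0.05 -0.06 -0.68]
t 16.875 TCP in stand frame [23.57  3.85 11.54] F stand [ 2.87 -0.34  3.72] M [ 0.22  -0.325 -0.03 ] gap 13.87 roterr [-0.05 -0.06 -0.68]
```

```bash
for i in 1 2 3 4 5; do python3 -m handwheel '{"slide":[[0,-0.0002,0],[0,0,0]],"turn":[[0,0,0],[0,0,0]],"hand":[0,0]}' 30 >/dev/null; python3 m.py; done
python3 - <<'E'
from h import *
c=cam('wrist');im=cv2.cvtColor(c['color'],cv2.COLOR_RGB2BGR)[60:300,120:440]
cv2.imwrite('pics/w4.png',cv2.resize(im,None,fx=2.4,fy=2.4,interpolation=cv2.INTER_CUBIC))
E
```

```text
t 17.125 TCP in stand frame [23.33  3.82 11.51] F stand [3.12 0.23 4.03] M [ 0.174 -0.277 -0.11 ] gap 13.9 roterr [-0.05 -0.06 -0.68]
t 17.375 TCP in stand frame [23.14  3.84 11.53] F stand [ 2.87 -0.2   4.55] M [ 0.169 -0.33  -0.065] gap 13.29 roterr [-0.05 -0.06 -0.68]
t 17.625 TCP in stand frame [22.99  3.83 11.53] F stand [2.77 0.55 3.38] M [ 0.173 -0.359 -0.079] gap 13.64 roterr [-0.05 -0.06 -0.68]
t 17.875 TCP in stand frame [22.91  3.82 11.53] F stand [3.87 0.28 2.78] M [ 0.177 -0.671 -0.168] gap 13.88 roterr [-0.07 -0.06 -0.68]
t 18.125 TCP in stand frame [22.88  3.84 11.55] F stand [ 6.89 -0.36  1.51] M [ 0.156 -1.017 -0.123] gap 13.75 roterr [-0.09 -0.06 -0.68]
```

View pics/w4.png

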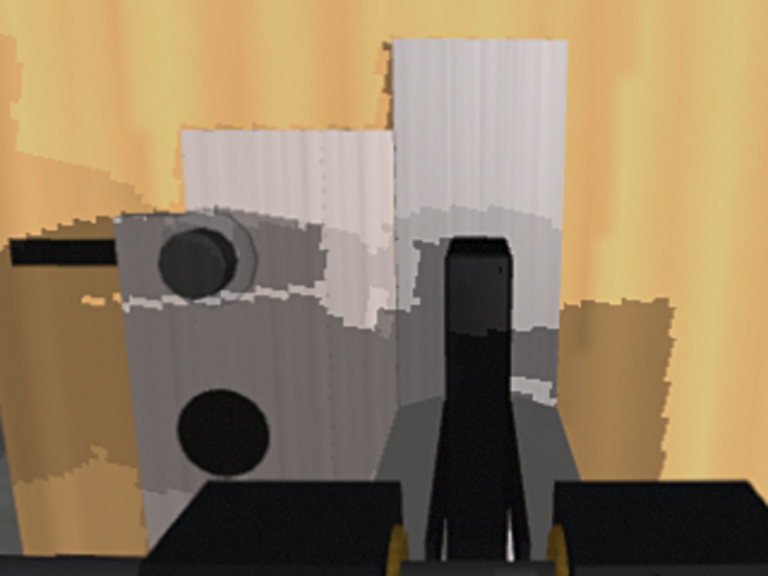

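Contact is made at x≈22.9 with about 4 N on the plate. I'll push a little firmer (~6 N, below 9 N), hold, then soften the grip so the bar seats flush.

```bash
python3 -m handwheel '{"slide":[[0,-0.0001,0],[0,0,0],[0,0,0],[0,0,0]],"turn":[[0,0,0],[0,0,0],[0,0,0],[0,0,0]],"hand":[0,0,0,0]}' 30 >/dev/null; python3 m.py
python3 -m handwheel '{"slide":[[0,0,0],[0,0,0],[0,0,0],[0,0,0]],"turn":[[0,0,0],[0,0,0],[0,0,0],[0,0,0]],"hand":[0,0,0,0]}' 8 >/dev/null; python3 m.py
```

```text
t 18.675 TCP in stand frame [22.88  3.81 11.58] F stand [ 6.94 -0.13 -0.08] M [ 0.178 -1.222 -0.171] gap 13.47 roterr [-0.1  -0.06 -0.68]
t 19.175 TCP in stand frame [22.86  3.8  11.6 ] F stand [ 6.1   0.01 -0.87] M [-0.024 -1.189 -0.053] gap 14.08 roterr [-0.1  -0.06 -0.69]
```

```bash
python3 -m handwheel '{"slide":[[0,0,0],[0,0,0],[0,0,0],[0,0,0]],"turn":[[0,0,0],[0,0,0],[0,0,0],[0,0,0]],"hand":[0.28,0.28,0.28,0.28]}' 8 >/dev/null; python3 m.py
python3 -m handwheel '{"slide":[[0,0,-0.005],[0,0,-0.015],[0,0,-0.03],[0,0,-0.05],[0,0,-0.05],[0,0,0],[0,0,0]],"turn":[[0,0,0],[0,0,0],[0,0,0],[0,0,0],[0,0,0],[0,0,0],[0,0,0]],"hand":[0.28,0.28,0.28,0.28,0.28,0.28,0.28]}' 8 >/dev/null
python3 - <<'E'
from m import *
c=cam('wrist','w5.png')
E
```

```text
t 19.675 TCP in stand frame [22.14  3.84 11.39] F stand [-0.15 -0.14  0.02] M [ 0.004  0.108 -0.003] gap 26.51 roterr [-0.01 -0.06 -0.69]
t 20.55 TCP in stand frame [ 22.07   3.98 161.65] F stand [-0.57 -0.34  0.33] M [-0.022  0.194 -0.031] gap 26.34 roterr [-0.06 -0.06 -0.68]
```

View pics/w5.png

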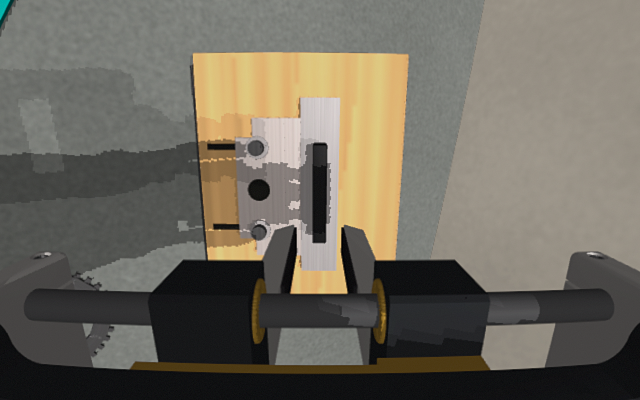

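The bar lies flush along the plate's upper edge (column ~300, rows 98–270), overhanging both plate ends. I'll do one close check for gap or drift.

Run:
```python
from h import *
c=cam('wrist');im=cv2.cvtColor(c['color'],cv2.COLOR_RGB2BGR)[85:285,220:360]
cv2.imwrite('pics/w6.png',cv2.resize(im,None,fx=3,fy=3,interpolation=cv2.INTER_CUBIC))
```

```text
(no output)
```

View pics/w6.png

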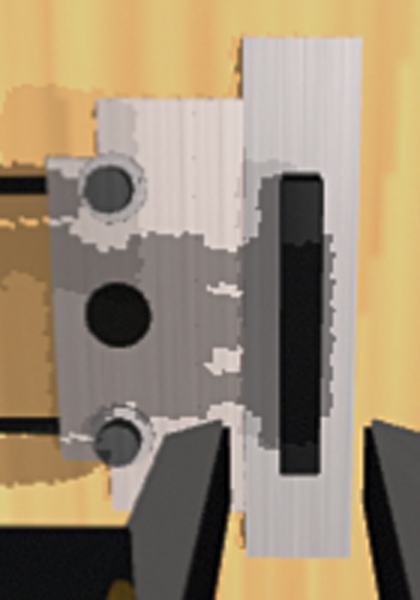

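The close crop shows no gap along the whole edge (crop column ~244), with the bar overhanging both ends. I'll hand in.

```bash
python3 -c "
from cell import order
print(order.hand_in())"
```

```text
the job is handed in; nothing more can be done
None
```

The job is handed in at about 20.6 s: the straightedge lies flat and flush along the plate's whole upper edge, pushed with an estimated 6 N with no sign of the plate slipping, then let go; the arm touched nothing else.

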